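# Pull a blind plug with a twist-in puller

## Task

Take the T-bar puller out of its stand by the swivelling knob, stand it in the slot of the blind plug in the housing and let go; then take it again by the cross bar and, pressing the plug down on its seat so that it does not spin along, screw the puller clockwise until it stops. Pull the plug straight up out of the housing, and leave it standing upright in the steel tray with the puller still locked in it. Do not disturb the screwdriver, the pliers or the bottle.

Things in the scene. Friction and masses are not known exactly. Their poses are not given: they have to be found in the camera images.
- puller: puller: bare steel T-bar tool, 129 mm tall, 0.3 kg. Origin: centre of the underside of its foot. z up along the puller, x along the cross bar and the foot (parallel). From below: foot, round shank 12 mm thick, cross bar, 15 mm of thin stem, knob
- puller_knob (a point): centre of the puller's black round knob, 18 mm in diameter, 28 mm tall, 115 mm above the foot's underside. It swivels almost freely (0.006 N m): enough to keep the puller's direction while it is carried, too little to turn the plug's lock. The axes given are the puller's, not the knob's
- puller_bar (a point): centre of the puller's cross bar (100 mm along x, 22 mm wide in y, 16 mm tall), 37 mm below the knob's centre; puller's axes. Fingers that close across the bar at its middle pass the narrower knob, 2 mm to spare on each side; the knob's top is 51 mm above this point
- puller_foot (a point): centre of the underside of the puller's foot, 78 mm below the bar's centre; puller's axes. The foot is a T: 36 mm long in x, 12 mm wide in y, 20 mm tall
- plug: steel blind plug, about 0.35 kg: square flange 92 x 92 x 10 mm (edges parallel to its slot) on a round neck 50 mm in diameter, 35 mm long. Origin: centre of its underside, 45 mm below the top. It stands on a freely turning spring washer, flange 3 mm above the housing, and spins with the puller unless pressed down through the puller by over 5 N (10 to 20 N is good)
- plug_slot (a point): centre of the oblong slot, 39 x 15 mm, in the plug's flange, level with its top face; x along the slot, z up. The puller's foot drops in through it, either way round (half a turn is the same)
- plug_lock (a point): point on the plug's axis 33.5 mm below plug_slot, where the foot's underside rests in a lock ring (groove 14 mm wide). Turned clockwise from above by the foot, the ring (0.05 N m friction, stays where left) goes to a stop at 80 degrees (1.4 rad); the foot is then under the flange and lifts the plug, after 3.5 mm of axial play
- housing: fixed grey bearing housing, a block 120 x 120 mm, top 60 mm above the bench, foot plate 150 x 120 x 8 mm. Origin: centre of its underside, on the axis of the vertical bore of 53 mm that holds the plug's neck with 1.5 mm of clearance all round
- stand: fixed wooden stand, 120 x 53 mm, 94 mm tall, on a base 160 x 90 x 6 mm; origin: centre of its underside, x along its slot. At first the puller's bar lies in the slot, flush with the cheeks (1.5 mm of clearance), the foot hangs inside 8 mm above the bench, the knob stands free above. Lift straight up, 90 mm or more, to clear it
- tray_in (a point): centre of the inner floor of the fixed dark steel tray, 150 x 150 mm outside, walls 4 mm thick and 22 mm tall; the floor is 4 mm above the bench
- driver_red_centre (a point): middle of a loose red-handled screwdriver, 187 mm long, lying at the back; a bystander
- pliers_centre (a point): middle of loose needle-nose pliers, 140 mm long, lying at the front edge; a bystander
- bottle_centre (a point): middle (half-way up) of a loose white wash bottle, 54 mm in diameter and 160 mm tall, standing at the back right; a bystander
Not all that is in view belongs to the job. Leave any blue look-alike of the plug alone.

How it is judged:
On the way, in this order (a step that is already met when the one before it is completed fails the run):
1. the puller stands in the slot of the plug, not yet turned more than 0.5 rad, and the fingers have let go of it (z of puller_foot in the frame of plug_slot below -0.027 m and horizontal distance between puller_foot and plug_slot below 0.012 m and angle between the x axis of puller_foot and the x axis of plug_slot, either way round below 0.5 rad and contact force between the fingers and puller below 0.1 N and angle between plug_slot's own z axis and vertical below 0.15 rad and z of plug_slot in the frame of housing below 0.085 m), for 0.1 s.
2. the puller is turned at least 1.2 rad in the plug while the plug is still in the housing (z of puller_foot in the frame of plug_slot below -0.027 m and horizontal distance between puller_foot and plug_slot below 0.012 m and angle between the x axis of puller_foot and the x axis of plug_slot, either way round above 1.2 rad and z of plug_slot in the frame of housing below 0.085 m), for 0.1 s.
3. the plug hangs on the locked puller, clear above the bore and upright within 0.25 rad (z of puller_foot in the frame of plug_slot below -0.027 m and angle between the x axis of puller_foot and the x axis of plug_slot, either way round above 1.1 rad and z of plug_slot in the frame of housing above 0.11 m and horizontal distance between plug_slot and housing below 0.03 m and angle between plug_slot's own z axis and vertical below 0.25 rad), for 0.05 s.
At the end, for the whole second after the job is handed in: the plug stands on the floor of the tray (slot within 50 mm of the tray's centre and less than 50 mm above its floor), upright within 0.1 rad, the puller still in it, turned at least 1.1 rad from the slot and upright within 0.25 rad; both are at rest and let go (z of puller_foot in the frame of plug_slot below -0.027 m and horizontal distance between puller_foot and plug_slot below 0.012 m and angle between the x axis of puller_foot and the x axis of plug_slot, either way round above 1.1 rad and horizontal distance between plug_slot and tray_in below 0.05 m and z of plug_slot in the frame of tray_in below 0.05 m and angle between plug_slot's own z axis and vertical below 0.1 rad and angle between puller_foot's own z axis and vertical below 0.25 rad and linear speed of each of plug, puller below 0.02 m/s and contact force between the fingers and puller below 0.1 N); the robot touches nothing.
It fails at once if the red screwdriver is pushed more than 30 mm (distance of driver_red_centre from where it was at the start of the episode above 0.03 m).
It fails at once if the pliers is pushed more than 30 mm (distance of pliers_centre from where it was at the start of the episode above 0.03 m).
It fails at once if the wash bottle is pushed more than 30 mm (distance of bottle_centre from where it was at the start of the episode above 0.03 m).
It also fails if it takes over 70 s, if anything falls off the work surface, if the arm or the gripper's body presses on something with over 40 N, if the wrist force passes 120 N, or if a joint passes its speed limit or range.

## Robot

A 7-joint arm with a two-finger parallel gripper is mounted at the origin on a cart in front of the work surface, level with it; the furniture and walls round the work are solid. World frame = base frame: x ahead of the robot, y to its left, z up, the work surface at z = 0. Lengths are in m, angles in rad, forces in N, time in s.
With the tool pointing down it reaches from about 0.425 to 1.025 m from the base axis. Payload 3.6 kg.
Tool frame: the origin (TCP) lies on the centre line of the jaws, within the pads' length; the fingertips stand 17 mm ahead of it and the grasp point (between the pads) lies 2 mm behind it; x points along the fingers, z is the direction in which the jaws open and shut, and the axes are right-handed (so a half turn about x gives the same grasp; the last joint's range is limited). The gripper opens to 85 mm and grips with 20 to 120 N. Pads are 22 mm wide; open, the fingers measure 114 mm over their backs; the gripper's body (76 mm by 85 mm) begins 54 mm behind the grasp point. The pads swing forward as they close: fully open they stand 13 mm farther back than shut.
Start: joints at [-1.419, 0.591, 0.048, 1.609, -0.033, 0.943, -0.034], TCP at [0.176, 0.703, 0.248] pointing down, gripper open.
Joint ranges: [-2.69, 2.69], [-0.47, 2.24], [-1.27, 1.36], [0.19, 2.51], [-1.53, 4.68], [0.08, 2.07], [-3.09, 3.09]. Speed limits (rad/s): [2.57, 2.57, 3.14, 3.14, 3.14, 3.14, 3.14].

## Interface

Orientations are given as a unit quaternion [x, y, z, w].
In Python, from station import * gives the robot as it stands.
- The arm moves only by the tool move_arm, never from a script. Its argument "motion" is a list of rows, each a list of 7 numbers: the shift along the tool's x, y, z in m, then the turn, a rotation vector about the tool's x, y, z in degrees, then the finger opening in m, from 0 to 0.0854. A call has 1 to 20 rows; each row shifts and turns the commanded pose from where the row before left it, along the tool's axes as they then stand; what a row does not reach is not made up. A row lasts 1/12 s, in which the tool goes at most 41.7 mm and 7.16 degrees, less where a joint would pass 70% of its speed; a pose out of reach is approached as far as the arm can. A call is refused whole if a number of a shift passes 0.0417 or a number of a turn 7.16, either way. A call with a gripper value outside its range is refused whole. The fingers move at their own pace and stop on an object; the grip force is fixed at half the most. Time passes only in rows, so rows that do not move let the fingers close. It gives the time, the measured TCP pose, the force and the opening at its end, in the units of the state.
- get_state(): the state, without advancing time (a new reading comes with each control period).
- snapshot(name): name is "scene" or "side" or "wrist"; returns a dict with "img" (384x512x3 uint8, red, green, blue), "range_z" (384x512 float32, m along the optical axis (not along the pixel's ray), 0 where there is no reading), "vertical_fov" (degrees; the focal length in pixels is half the picture's height over the tangent of half this angle, whatever the lens; pixels are square), "cx", "cy" (the principal point, pixels), "world_from_camera" (4x4, takes a point from camera to world coordinates). Camera axes: x right, y down, z forward; pixel columns grow to the right and rows downward; lengths in m; the calibration is good to about 2 mm. A picture is of the moment at which its call begins.
- finish_job(): hands the job in, once; it reports no verdict.
The state is a dict: "t": time; "joint_positions": joint angles; "qvel": joint speeds; "joint_torque": joint torques, N m; "ee_pos": TCP position; "ee_rot": TCP orientation; "wrist_force": force on the tool from outside, world axes, zero at the start; "ft_torque": the same for the moment, N m; "gripper_width": finger opening in m.
Only numpy, scipy, OpenCV 4.12 (cv2) and the standard library are available. Lean on these libraries where they do the work, as an engineer would, in place of code of your own. Each camera call takes 0.05 s, during which the arm holds its last target. There are 200 camera calls.

## Working session

There is one attempt and no reset: what is moved stays moved. The work goes in short steps, Python scripts to look and compute and a tool call to move; the robot and the scene stay as the last step left them, time stands still between calls to the robot, and variables do not carry over. Pictures are saved under pics/ and viewed, about 8 in all and at most 12, crops included, and the job is handed in when it is done.

Besides the shell and the picture viewer there is one more tool, called after "Request:" in YAML: its name, and indented under it one key for each argument. move_arm: Moves the arm, as the interface text tells. Its arguments: {"type":"object","properties":{"motion":{"type":"array"}},"required":["motion"]}

```bash
mkdir -p pics; cat > h.py <<'E'
from station import *
import numpy as np, cv2
def snap(n,f=None):
    s=snapshot(n)
    s['f']=s['img'].shape[0]/2/np.tan(np.radians(s['vertical_fov'])/2)
    np.savez(''+(f or n)+'.npz',**s)
    if f: cv2.imwrite('pics/'+f+'.png',s['img'][:,:,::-1])
    return s
def pts(s):
    v,u=np.mgrid[:384,:512]; z=s['range_z']
    c=np.stack([(u-s['cx'])/s['f']*z,(v-s['cy'])/s['f']*z,z],-1)
    T=s['world_from_camera']; return c@T[:3,:3].T+T[:3,3]
def ray(s,u,v,z):
    T=s['world_from_camera']; d=T[:3,:3]@np.array([(u-s['cx'])/s['f'],(v-s['cy'])/s['f'],1])
    return T[:3,3]+d*(z-T[2,3])/d[2]
E
python3 - <<'E'
from h import *
st=get_state(); print(st)
ims=[]
for n in('scene','side','wrist'):
    s=snap(n,n+'0'); ims.append(s['img']); print(n,s['f'],s['cx'],s['cy'],s['world_from_camera'].round(3).tolist(), (s['range_z']>0).mean())
cv2.imwrite('pics/a.png',np.hstack([cv2.resize(i,(800,600)) for i in ims[:1]])[:,:,::-1])
cv2.imwrite('pics/b.png',np.hstack([cv2.resize(i,(400,300)) for i in ims[1:]])[:,:,::-1])
E
```

```text
{'t': 0.0, 'joint_positions': array([-1.41949145,  0.59211222,  0.04832077,  1.60984176, -0.03332123,
        0.94267581, -0.03368156]), 'qvel': array([ 0.00198382,  0.00050105,  0.00059069, -0.00095822,  0.00012255,
       -0.0009205 , -0.00056432]), 'joint_torque': array([-1.21556545e-04, -5.48675466e+01,  1.54683698e+00, -1.98125446e+01,
        9.51481867e-03,  8.72702105e-03,  1.42226062e-05]), 'ee_pos': array([0.17552395, 0.70261687, 0.24713912]), 'ee_rot': array([-0.43574793,  0.55788699,  0.4347109 ,  0.55669766]), 'wrist_force': array([ 0.51479955,  0.01501208, -0.66421049]), 'ft_torque': array([-0.00848403,  0.04737763,  0.02316084]), 'gripper_width': 0.08567351326318517}
scene 379.8795402907773 252.76561850042197 192.992775359877 [[0.858, -0.32, 0.402, -0.011], [-0.514, -0.505, 0.693, -0.772], [-0.019, -0.801, -0.598, 0.919], [0.0, 0.0, 0.0, 1.0]] 0.99560546875
side 363.6032223094809 256.492482704332 190.15289788847838 [[0.938, -0.202, 0.282, 0.098], [-0.346, -0.497, 0.796, -1.042], [-0.021, -0.844, -0.536, 0.934], [0.0, 0.0, 0.0, 1.0]] 0.9843953450520834
wrist 281.22238808885237 257.3263942609624 192.08274222925624 [[0.241, 0.934, 0.265, 0.108], [0.97, -0.232, -0.067, 0.719], [-0.001, 0.273, -0.962, 0.372], [0.0, 0.0, 0.0, 1.0]] 0.9959971110026041
```

View pics/a.png

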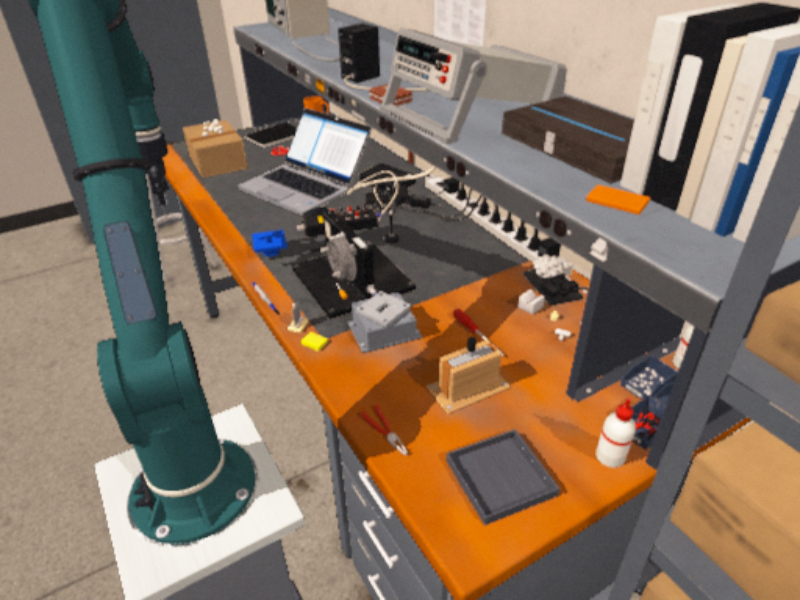

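View pics/b.png

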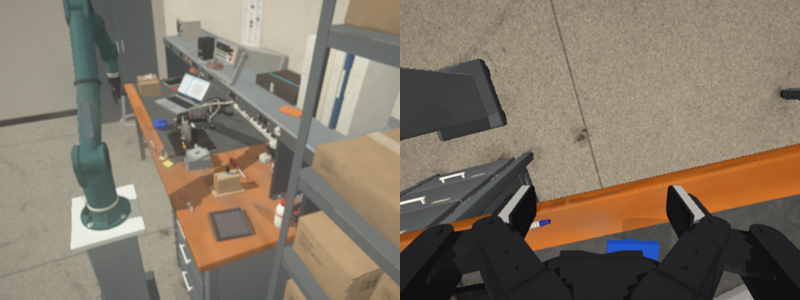

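Scene (800x600) shows the puller in the wooden stand with its black knob at (471,345). The grey housing with the steel plug is at (385,312) and the tray at (503,475). The blue look-alike at (268,243) is to be left alone. The bystanders are the red driver (467,322), the pliers (385,430) and the bottle (617,435). A small upright item at (297,315) could be taken for the puller, but it has no T bar or stand, so I reject it.

```bash
python3 - <<'E'
from h import *
for n in('scene0','side0'):
    s=dict(np.load(n+'.npz')); P=pts(s); 
    if n=='scene0':
        c=s['img'][170:345,200:420]; cv2.imwrite('pics/c.png',cv2.resize(c,(792,630))[:600,:,::-1])
        rng=(slice(170,345),slice(215,420))
    else: rng=(slice(120,330),slice(215,390))
    Q=P[rng].reshape(-1,3); C=s['img'][rng].reshape(-1,3).astype(int)
    print(n,'bench z',np.median(Q[(abs(Q[:,2])<.02)][:,2]))
    def rect(m,l):
        q=Q[m]
        if len(q)<5: print(l,len(q));return
        r=cv2.minAreaRect(q[:,:2].astype(np.float32)); print(l,len(q),np.round(r[0],4),np.round(r[1],3),round(r[2],1),'med',np.median(q,0).round(4))
    K=ray(s,*((301,221)if n=='scene0' else (0,0)),.13) if n=='scene0' else K
    d=np.hypot(*(Q[:,:2]-K[:2]).T)
    dark=C.max(1)<70
    rect((d<.05)&(Q[:,2]>.105)&(Q[:,2]<.15),'knob')
    rect((d<.05)&(Q[:,2]>.13)&(Q[:,2]<.15),'knobtop')
    rect((d<.1)&(abs(Q[:,2]-.094)<.006),'standtop')
    rect((d<.1)&(abs(Q[:,2]-.094)<.006)&(C.max(1)-C.min(1)<40),'bar')
    H=ray(dict(np.load('scene0.npz')),246,198,.073); e=np.hypot(*(Q[:,:2]-H[:2]).T)
    rect((e<.1)&(abs(Q[:,2]-.073)<.005),'flange')
    rect((e<.12)&(abs(Q[:,2]-.060)<.004),'housetop')
    T=ray(dict(np.load('scene0.npz')),322,304,.0); e=np.hypot(*(Q[:,:2]-T[:2]).T)
    rect((e<.13)&(abs(Q[:,2]-.022)<.006)&(C[:,0]<110),'trayrim')
    print('K,H,T',K,H,T)
s=dict(np.load('scene0.npz'))
for l,u,v,z in(('driver',300,207,.01),('driver2',318,226,.01),('pliers',246,275,0),('bottle',394,285,.05),('blue',172,155,.03)): print(l,ray(s,u,v,z).round(3))
E
```

```text
scene0 bench z 0.002978657347234015
knob 49 [ 0.5778 -0.0574] [0.016 0.018] 12.3 med [ 0.5776 -0.0613  0.1327]
knobtop 27 [ 0.5778 -0.0574] [0.016 0.018] 12.3 med [ 0.5779 -0.0586  0.1378]
standtop 436 [ 0.5791 -0.0569] [0.057 0.122] 85.4 med [ 0.5719 -0.0613  0.0956]
bar 128 [ 0.5793 -0.0594] [0.024 0.096] 85.4 med [ 0.5747 -0.0605  0.0959]
flange 393 [0.5227 0.208 ] [0.095 0.095] 20.5 med [0.5205 0.2059 0.0747]
housetop 248 [0.527  0.2304] [0.17  0.121] 79.3 med [0.5117 0.1718 0.0615]
trayrim 400 [ 0.491 -0.276] [0.151 0.152] 81.5 med [ 0.4856 -0.3079  0.0217]
K,H,T [ 0.57252233 -0.06517552  0.13      ] [0.52172203 0.19587098 0.073     ] [ 5.00543903e-01 -2.74874647e-01  1.11022302e-16]
side0 bench z 0.0006409356420750689
knob 39 [ 0.5791 -0.0594] [0.015 0.016] 70.2 med [ 0.5768 -0.0631  0.1273]
knobtop 15 [ 0.5791 -0.0589] [0.015 0.015] 64.5 med [ 0.5796 -0.0593  0.1353]
standtop 286 [ 0.5787 -0.061 ] [0.058 0.12 ] 86.0 med [ 0.5748 -0.0634  0.093 ]
bar 88 [ 0.5796 -0.0538] [0.03  0.098] 87.8 med [ 0.5766 -0.0584  0.0934]
flange 264 [0.5225 0.2048] [0.094 0.096] 20.9 med [0.5209 0.2013 0.0727]
housetop 180 [0.5249 0.2269] [0.171 0.123] 80.2 med [0.5119 0.1674 0.0599]
trayrim 120 [ 0.4902 -0.279 ] [0.151 0.143] 81.5 med [ 0.4822 -0.3458  0.0196]
K,H,T [ 0.57252233 -0.06517552  0.13      ] [0.52172203 0.19587098 0.073     ] [ 5.00543903e-01 -2.74874647e-01  1.11022302e-16]
driver [0.707 0.109 0.01 ]
driver2 [ 0.696 -0.012  0.01 ]
pliers [ 0.368 -0.064 -0.   ]
bottle [ 0.689 -0.359  0.05 ]
blue [0.425 0.704 0.03 ]
```

View pics/c.png

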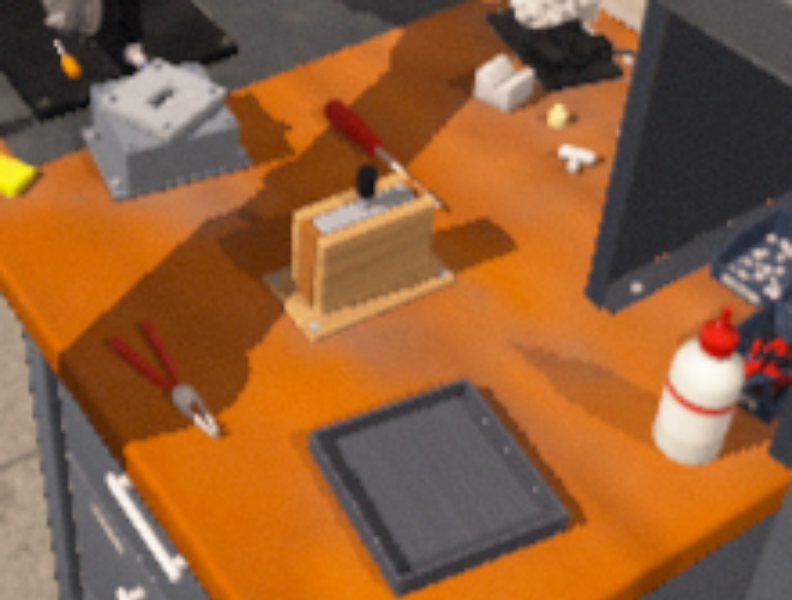

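Crop: the knob is at (366,182), with the steel bar flush between the wooden cheeks. The plug's slot is at (158,98), and the grey housing is confirmed as the right one (not blue). Next I plan the move to a look over the housing.

```bash
cat >> h.py <<'E'
from scipy.spatial.transform import Rotation as R
def plan(pos,zdir_deg):
    """total tool-frame shift / turn from the measured pose to a tool-down pose (jaw axis at zdir_deg)"""
    st=get_state(); A=R.from_quat(st['ee_rot']); p=st['ee_pos']; a=np.radians(zdir_deg)
    z=np.array([np.cos(a),np.sin(a),0]); x=np.array([0,0,-1.]); B=R.from_matrix(np.stack([x,np.cross(z,x),z],1))
    zz=A.as_matrix()[:,2]; print('t',round(st['t'],2),'p',p.round(4),'jaw yaw',np.degrees(np.arctan2(zz[1],zz[0])).round(2),'F',st['wrist_force'].round(2),'w',round(st['gripper_width'],4),'q',st['joint_positions'].round(2))
    d=np.array(pos)-p; print('shift start-frame mm',(A.inv().apply(d)*1e3).round(1),'end-frame mm',(B.inv().apply(d)*1e3).round(1),'turn deg',np.degrees((A.inv()*B).as_rotvec()).round(2))
E
python3 - <<'E'
from h import *
plan([.50,.2,.30],90)
plan([.50,.2,.30],-90)
P=pts(dict(np.load('scene0.npz'))).reshape(-1,3)
for x0 in np.arange(.1,.8,.1):
  print(round(x0,1),[round(float(P[(abs(P[:,0]-x0)<.05)&(abs(P[:,1]-y)<.05)&(P[:,2]<.6)][:,2].max(initial=-1)),2) for y in np.arange(.7,-.5,-.1)])
E
```

```text
t 0.15 p [0.1756 0.7028 0.2474] jaw yaw 75.98 F [ 0.58 -0.04  0.11] w 0.0856 q [-1.42  0.59  0.05  1.61 -0.03  0.94 -0.03]
shift start-frame mm [ -51.9 -436.6 -409.3] end-frame mm [ -52.6 -324.4 -502.8] turn deg [-1.402e+01 -1.000e-01 -1.000e-02]
t 0.15 p [0.1756 0.7028 0.2474] jaw yaw 75.98 F [ 0.58 -0.04  0.11] w 0.0856 q [-1.42  0.59  0.05  1.61 -0.03  0.94 -0.03]
shift start-frame mm [ -51.9 -436.6 -409.3] end-frame mm [-52.6 324.4 502.8] turn deg [ 1.6598e+02 -1.0000e-02  1.5000e-01]
0.1 [0.43, 0.6, -1.0, -1.0, -1.0, 0.6, 0.6, 0.45, 0.34, 0.01, -1.0, -1.0]
0.2 [0.6, 0.6, -1.0, -0.85, -0.84, -0.0, -0.0, -0.0, 0.0, -0.01, -1.0, -1.0]
0.3 [0.01, 0.02, 0.02, 0.02, 0.08, 0.02, 0.01, 0.02, 0.01, 0.01, 0.01, 0.01]
0.4 [0.05, 0.05, 0.03, 0.03, 0.07, 0.02, 0.01, 0.02, 0.02, 0.03, 0.03, 0.01]
0.5 [0.05, 0.16, 0.17, 0.17, 0.17, 0.08, 0.07, 0.1, 0.1, 0.03, 0.03, 0.03]
0.6 [0.06, 0.16, 0.17, 0.17, 0.17, 0.08, 0.06, 0.14, 0.14, 0.03, 0.03, 0.03]
0.7 [0.42, 0.46, 0.52, 0.58, 0.58, 0.41, 0.41, 0.41, 0.41, 0.41, 0.41, 0.41]
```

Request:
move_arm:
  motion:
    - [-0.026,0,0,-7,0,0,0.085]
    - [-0.026,0,0,-7,0,0,0.085]
    - [0,-0.0165,-0.028,0,0,0,0.085]
    - [0,-0.0165,-0.028,0,0,0,0.085]
    - [0,-0.0165,-0.028,0,0,0,0.085]
    - [0,-0.0165,-0.028,0,0,0,0.085]
    - [0,-0.0165,-0.028,0,0,0,0.085]
    - [0,-0.0165,-0.028,0,0,0,0.085]
    - [0,-0.0165,-0.028,0,0,0,0.085]
    - [0,-0.0165,-0.028,0,0,0,0.085]
    - [0,-0.0165,-0.028,0,0,0,0.085]
    - [0,-0.0165,-0.028,0,0,0,0.085]
    - [0,-0.0165,-0.028,0,0,0,0.085]
    - [0,-0.0165,-0.028,0,0,0,0.085]
    - [0,-0.0165,-0.028,0,0,0,0.085]
    - [0,-0.0165,-0.028,0,0,0,0.085]
    - [0,-0.0165,-0.028,0,0,0,0.085]
    - [0,-0.0165,-0.028,0,0,0,0.085]
    - [0,-0.0165,-0.028,0,0,0,0.085]
    - [0,-0.0165,-0.028,0,0,0,0.085]

```text
t: 1.82
ee_pos: [0.4728, 0.1977, 0.3002]
ee_rot: [-0.5, 0.5, 0.5, 0.5]
wrist_force: [0.3, 0.3, 0.8]
gripper_width: 0.0853
```

```bash
python3 - <<'E'
from h import *
s=snap('wrist','w1'); plan([.5225,.2065,.3],90)
P=pts(s).reshape(-1,3); 
m=(np.hypot(P[:,0]-.5225,P[:,1]-.2065)<.1)
f=m&(abs(P[:,2]-.074)<.007); print('flange',cv2.minAreaRect(P[f][:,:2].astype(np.float32)),np.median(P[f][:,2]))
inn=np.hypot(P[:,0]-.5225,P[:,1]-.2065)<.035
h=inn&(P[:,2]<.066)&(P[:,2]>0); print('slot',h.sum(),cv2.minAreaRect(P[h][:,:2].astype(np.float32)) if h.sum()>3 else '')
cv2.imwrite('pics/w1v.png',cv2.resize(s['img'],(768,576))[:,:,::-1])
E
```

```text
t 1.87 p [0.4767 0.1902 0.3005] jaw yaw 89.41 F [ 1.71 -4.18  0.13] w 0.0852 q [-0.59  0.26  0.15  2.03 -0.04  0.85  1.14]
shift start-frame mm [  0.5 -45.7  16.8] end-frame mm [  0.5 -45.8  16.3] turn deg [-0.59 -0.26  0.17]
flange ((0.5234084129333496, 0.20687124133110046), (0.09283484518527985, 0.09218201041221619), 20.583507537841797) 0.07243380345343342
slot 290 ((0.5263093709945679, 0.20726390182971954), (0.03584348410367966, 0.015143784694373608), 21.070858001708984)
```

View pics/w1v.png

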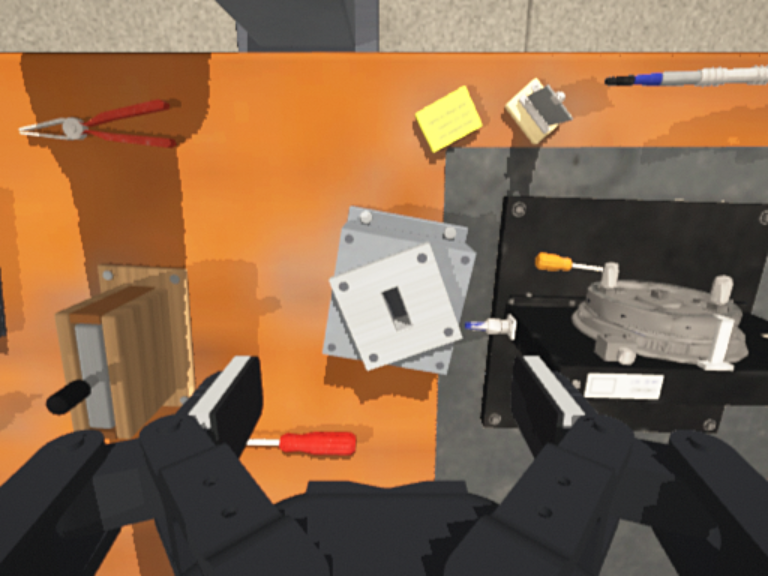

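The wrist view shows the slot at (396,305), lying roughly along world x (about 21°), with the knob at (68,397). The arm was still settling, so I re-measure with it at rest.

Request:
move_arm:
  motion:
    - [0,0,0,0,0,0,0.085]
    - [0,0,0,0,0,0,0.085]
    - [0,0,0,0,0,0,0.085]
    - [0,0,0,0,0,0,0.085]

```text
t: 2.2
ee_pos: [0.4717, 0.2007, 0.3002]
ee_rot: [-0.5, 0.499, 0.501, 0.499]
wrist_force: [-0.4, 0.5, -0.9]
gripper_width: 0.0845
```

```bash
cat >> h.py <<'E'
def flange(s,c=(.5225,.2065),z0=.074):
    P=pts(s).reshape(-1,3); d=np.hypot(P[:,0]-c[0],P[:,1]-c[1])
    f=(d<.1)&(abs(P[:,2]-z0)<.007); r=cv2.minAreaRect(P[f][:,:2].astype(np.float32)); print('flange',np.round(r[0],4),np.round(r[1],4),round(r[2],2),'z',np.median(P[f][:,2]).round(4))
E
python3 - <<'E'
from h import *
s=snap('wrist','w2'); flange(s)
P=pts(s).reshape(-1,3); d=np.hypot(P[:,0]-.578,P[:,1]+.058)
for l,m in(('knobtop',(d<.04)&(P[:,2]>.13)&(P[:,2]<.15)),('stand',(d<.1)&(abs(P[:,2]-.094)<.006))):
    r=cv2.minAreaRect(P[m][:,:2].astype(np.float32)); print(l,m.sum(),np.round(r[0],4),np.round(r[1],3),r[2],np.median(P[m],0))
plan([.53,-.0585,.25],90)
E
```

```text
flange [0.5234 0.2069] [0.0929 0.0923] 20.62 z 0.0724
knobtop 220 [ 0.5803 -0.057 ] [0.017 0.018] 63.160160064697266 [ 0.57866552 -0.05547435  0.13560616]
stand 3136 [ 0.5801 -0.0568] [0.054 0.12 ] 86.78009033203125 [ 0.56924598 -0.05215205  0.09290302]
t 2.25 p [0.4717 0.2007 0.3002] jaw yaw 90.14 F [ 0.56 -0.33  1.28] w 0.0851 q [-0.6   0.26  0.13  2.03 -0.05  0.85  1.13]
shift start-frame mm [  50.1  -57.7 -259.4] end-frame mm [  50.2  -58.3 -259.2] turn deg [ 0.14  0.02 -0.03]
```

Request:
move_arm:
  motion:
    - [0,-0.006,-0.026,0,0,0,0.085]
    - [0,-0.006,-0.026,0,0,0,0.085]
    - [0,-0.006,-0.026,0,0,0,0.085]
    - [0,-0.006,-0.026,0,0,0,0.085]
    - [0,-0.006,-0.026,0,0,0,0.085]
    - [0.01,-0.006,-0.026,0,0,0,0.085]
    - [0.01,-0.006,-0.026,0,0,0,0.085]
    - [0.01,-0.006,-0.026,0,0,0,0.085]
    - [0.01,-0.006,-0.026,0,0,0,0.085]
    - [0.01,-0.006,-0.026,0,0,0,0.085]
    - [0,0,0,0,0,0,0.085]
    - [0,0,0,0,0,0,0.085]
    - [0,0,0,0,0,0,0.085]
    - [0,0,0,0,0,0,0.085]

```text
t: 3.42
ee_pos: [0.5325, -0.0587, 0.2505]
ee_rot: [-0.501, 0.499, 0.501, 0.5]
wrist_force: [1.5, 0.2, 0.2]
gripper_width: 0.0852
```

```bash
python3 - <<'E'
from h import *
s=snap('wrist','w3')
P=pts(s).reshape(-1,3); d=np.hypot(P[:,0]-.58,P[:,1]+.057)
for l,m in(('knobtop',(d<.03)&(P[:,2]>.13)&(P[:,2]<.15)),('stand',(d<.1)&(abs(P[:,2]-.094)<.006))):
    r=cv2.minAreaRect(P[m][:,:2].astype(np.float32)); print(l,m.sum(),np.round(r[0],4),np.round(r[1],3),r[2],np.median(P[m],0))
plan([.58,-.057,.124],90)
E
```

```text
knobtop 292 [ 0.5796 -0.0578] [0.017 0.017] 42.51301956176758 [ 0.57846808 -0.05791437  0.13609919]
stand 4368 [ 0.5803 -0.0577] [0.053 0.121] 86.61619567871094 [ 0.5694183  -0.05759732  0.09319947]
t 3.47 p [ 0.5326 -0.0588  0.2506] jaw yaw 90.16 F [-0.12  0.28  0.26] w 0.0849 q [-0.15  0.36  0.22  2.04 -0.12  0.75  1.72]
shift start-frame mm [126.6 -47.4   1.6] end-frame mm [126.6 -47.4   1.8] turn deg [0.16 0.05 0.03]
```

Request:
move_arm:
  motion:
    - [0,-0.016,0.0005,0,0,0,0.085]
    - [0,-0.016,0.0005,0,0,0,0.085]
    - [0.006,-0.0155,0,0,0,0,0.06]
    - [0.02,0,0,0,0,0,0.06]
    - [0.02,0,0,0,0,0,0.06]
    - [0.02,0,0,0,0,0,0.06]
    - [0.02,0,0,0,0,0,0.06]
    - [0.02,0,0,0,0,0,0.06]
    - [0.015,0,0,0,0,0,0.05]
    - [0.0055,0,0,0,0,0,0.04]
    - [0,0,0,0,0,0,0.01]
    - [0,0,0,0,0,0,0.01]
    - [0,0,0,0,0,0,0.01]
    - [0,0,0,0,0,0,0.01]
    - [0,0,0,0,0,0,0.01]
    - [0,0,0,0,0,0,0.01]
    - [0,0,0,0,0,0,0.01]

```text
t: 4.88
ee_pos: [0.5802, -0.0597, 0.1244]
ee_rot: [-0.5, 0.5, 0.5, 0.5]
wrist_force: [-0.0, 1.1, -0.5]
gripper_width: 0.0168
```

Request:
move_arm:
  motion:
    - [-0.003,0,0,0,0,0,0.01]
    - [-0.005,0,0,0,0,0,0.01]
    - [-0.007,0,0,0,0,0,0.01]
    - [-0.01,0,0,0,0,0,0.01]
    - [-0.01,0,0,0,0,0,0.01]
    - [-0.01,0,0,0,0,0,0.01]
    - [-0.01,0,0,0,0,0,0.01]
    - [-0.01,0,0,0,0,0,0.01]
    - [-0.01,0,0,0,0,0,0.01]
    - [-0.01,0,0,0,0,0,0.01]
    - [-0.01,0,0,0,0,0,0.01]
    - [-0.01,0,0,0,0,0,0.01]
    - [-0.01,0,0,0,0,0,0.01]
    - [-0.006,0,0,0,0,0,0.01]
    - [0,0,0,0,0,0,0.01]
    - [0,0,0,0,0,0,0.01]

```text
t: 6.22
ee_pos: [0.58, -0.0598, 0.2451]
ee_rot: [-0.5, 0.5, 0.5, 0.5]
wrist_force: [-0.1, -0.4, -4.3]
gripper_width: 0.0161
```

```bash
python3 - <<'E'
from h import *
plan([.5234,.2069,.245],114)
a=snap('scene','s4'); b=snap('wrist','w4')
cv2.imwrite('pics/v4.png',np.hstack([cv2.resize(a['img'][150:320,200:400],(400,340)),cv2.resize(b['img'],(400,340))])[:,:,::-1])
E
```

```text
t 6.22 p [ 0.58   -0.0598  0.2451] jaw yaw 89.98 F [-0.12 -0.38 -4.25] w 0.0161 q [-0.14  0.42  0.22  1.95 -0.13  0.78  1.73]
shift start-frame mm [1.000e-01 5.670e+01 2.667e+02] end-frame mm [ 1.000e-01 -5.680e+01  2.666e+02] turn deg [-2.402e+01 -1.000e-02  3.000e-02]
```

View pics/v4.png

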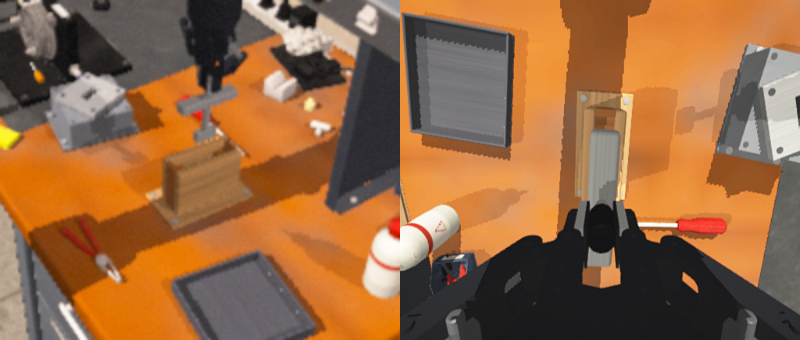

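The left view shows the puller hanging upright from the gripper, clear of the stand. The right view shows the bar along the shot, nearly parallel to world x. I carry it to above the slot and turn by 24°.

Request:
move_arm:
  motion:
    - [0,0.001,0.005,0,0,0,0.01]
    - [0,0.002,0.011,0,0,0,0.01]
    - [0,0.004,0.018,0,0,0,0.01]
    - [0,0.0045,0.021,0,0,0,0.01]
    - [0,0.0045,0.021,0,0,0,0.01]
    - [0,0.0045,0.021,0,0,0,0.01]
    - [0,0.0045,0.021,0,0,0,0.01]
    - [0,0.0045,0.021,0,0,0,0.01]
    - [0,0.0045,0.021,0,0,0,0.01]
    - [0,0.0045,0.021,0,0,0,0.01]
    - [0,0.0045,0.021,0,0,0,0.01]
    - [0,0.0045,0.021,0,0,0,0.01]
    - [0,0.004,0.018,0,0,0,0.01]
    - [0,0.003,0.0135,0,0,0,0.01]
    - [0,0.0025,0.008,-3,0,0,0.01]
    - [0,0.0005,0.004,-6,0,0,0.01]
    - [0,0,0,-6,0,0,0.01]
    - [0,0,0,-6,0,0,0.01]
    - [0,0,0,-3,0,0,0.01]
    - [0,0,0,0,0,0,0.01]

```text
t: 7.98
ee_pos: [0.5213, 0.2077, 0.2444]
ee_rot: [-0.593, 0.385, 0.594, 0.384]
wrist_force: [-0.4, 0.5, -2.9]
gripper_width: 0.0159
```

```bash
cat >> h.py <<'E'
def bar(s,c,z0,gray=True,zt=.006,rad=.065):
    """bar top face at height z0 near c -> centre/yaw"""
    P=pts(s).reshape(-1,3); C=s['img'].reshape(-1,3).astype(int); d=np.hypot(P[:,0]-c[0],P[:,1]-c[1])
    m=(d<rad)&(abs(P[:,2]-z0)<zt)&(C.max(1)>80); q=P[m][:,:2]
    if len(q)<10: print('bar none',len(q)); return
    r=cv2.minAreaRect(q.astype(np.float32)); w=cv2.fitLine(q.astype(np.float32),cv2.DIST_HUBER,0,.01,.01).ravel()
    print('bar',len(q),np.round(r[0],4),np.round(r[1],3),round(r[2],1),'line yaw',np.degrees(np.arctan2(w[1],w[0])).round(1),'z',np.median(P[m][:,2]).round(4))
E
python3 - <<'E'
from h import *
plan([.5234,.2069,.245],114)
a=get_state()['ee_pos']
for n in('scene','wrist','side'):
    s=snap(n,n[0]+'5'); print(n); bar(s,a[:2],a[2]-.1164+.086); flange(s)
b=dict(np.load('w5.npz')); cv2.imwrite('pics/v5.png',cv2.resize(b['img'],(768,576))[:,:,::-1])
E
```

```text
t 7.98 p [0.5213 0.2077 0.2444] jaw yaw 114.1 F [-0.43  0.49 -2.89] w 0.0159 q [-0.52  0.39  0.08  1.99 -0.04  0.76  1.58]
shift start-frame mm [-0.6 -1.5 -1.6] end-frame mm [-0.6 -1.5 -1.6] turn deg [ 0.1   0.04 -0.06]
scene
bar 119 [0.52   0.2083] [0.1   0.024] 18.6 line yaw 16.7 z 0.2151
flange [0.5332 0.2125] [0.1171 0.0953] 20.73 z 0.075
wrist
bar 3622 [0.5209 0.2076] [0.1   0.022] 20.7 line yaw 21.2 z 0.2133
flange [0.5231 0.2069] [0.0924 0.0922] 20.52 z 0.0725
side
bar 73 [0.5211 0.2051] [0.1   0.025] 19.8 line yaw 18.8 z 0.2132
flange [0.5225 0.2049] [0.0972 0.0968] 18.67 z 0.0725
```

View pics/v5.png

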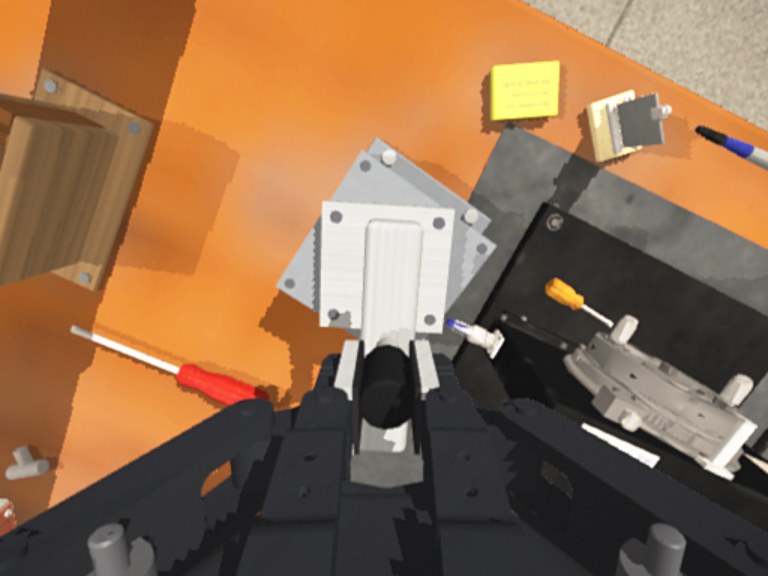

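The bar (yaw 20.7°) is parallel to the slot (20.5°) and about 2 mm off in position. I correct that and come down to about 8 mm above the slot.

Request:
move_arm:
  motion:
    - [0,-0.0015,-0.0015,0,0,0,0.01]
    - [0.006,0,0,0,0,0,0.01]
    - [0.01,0,0,0,0,0,0.01]
    - [0.01,0,0,0,0,0,0.01]
    - [0.01,0,0,0,0,0,0.01]
    - [0.007,0,0,0,0,0,0.01]
    - [0.004,0,0,0,0,0,0.01]
    - [0,0,0,0,0,0,0.01]
    - [0,0,0,0,0,0,0.01]

```text
t: 8.88
ee_pos: [0.5242, 0.2059, 0.1974]
ee_rot: [-0.593, 0.385, 0.593, 0.385]
wrist_force: [0.6, 0.4, -2.1]
gripper_width: 0.0162
```

```bash
python3 - <<'E'
from h import *
plan([.5231,.2069,.117+.073+.008],114)
a=get_state()['ee_pos']
ims=[]
for n in('wrist','scene','side'):
    s=snap(n,n[0]+'6'); print(n); bar(s,a[:2],a[2]-.1164+.086); flange(s); ims.append(s['img'])
cv2.imwrite('pics/v6.png',np.hstack([cv2.resize(ims[1][160:240,210:290],(400,400)),cv2.resize(ims[2][160:240,215:295],(400,400))])[:,:,::-1])
E
```

```text
t 8.88 p [0.5242 0.2059 0.1974] jaw yaw 113.97 F [ 0.59  0.45 -2.13] w 0.0162 q [-0.51  0.46  0.07  2.02 -0.05  0.66  1.59]
shift start-frame mm [-0.6  0.6  1.3] end-frame mm [-0.6  0.6  1.3] turn deg [-0.03 -0.   -0.03]
wrist
bar 3632 [0.5236 0.2059] [0.099 0.022] 20.6 line yaw 21.2 z 0.1664
flange [0.523  0.2069] [0.0922 0.0923] 20.5 z 0.0724
scene
bar 107 [0.5248 0.2058] [0.103 0.023] 17.4 line yaw 18.0 z 0.1686
flange [0.5327 0.2124] [0.1165 0.0968] 19.87 z 0.0749
side
bar 77 [0.5233 0.2023] [0.1   0.026] 17.8 line yaw 20.3 z 0.1667
flange [0.5217 0.2051] [0.0951 0.0986] 19.51 z 0.0723
```

View pics/v6.png

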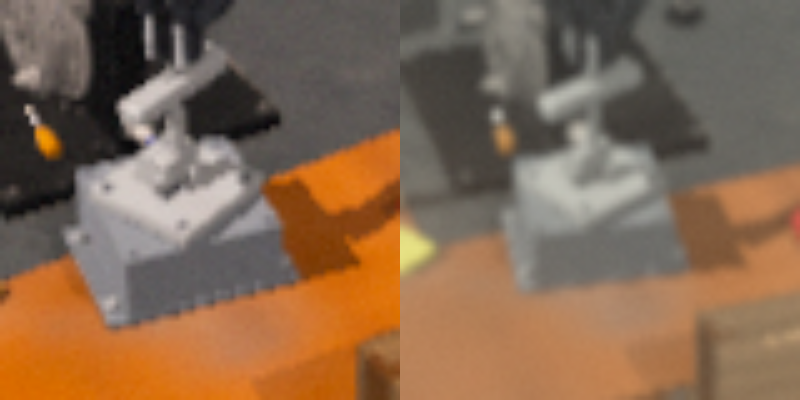

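The foot hangs just above the slot in both views. I make a small correction of about 1 mm, then enter slowly while watching the force.

Request:
move_arm:
  motion:
    - [0,0,0.0012,0,0,0,0.01]
    - [0,0,0,0,0,0,0.01]
    - [0.002,0,0,0,0,0,0.01]
    - [0.002,0,0,0,0,0,0.01]
    - [0.002,0,0,0,0,0,0.01]
    - [0.002,0,0,0,0,0,0.01]
    - [0.002,0,0,0,0,0,0.01]
    - [0.002,0,0,0,0,0,0.01]
    - [0,0,0,0,0,0,0.01]

```text
t: 9.78
ee_pos: [0.5235, 0.2069, 0.1852]
ee_rot: [-0.593, 0.386, 0.593, 0.385]
wrist_force: [-0.5, -0.2, -2.5]
gripper_width: 0.0162
```

```bash
python3 - <<'E'
from h import *
plan([.5231,.2069,.16],114)
a=get_state()['ee_pos']
for n in('wrist',):
    s=snap(n,n[0]+'7'); print(n); bar(s,a[:2],a[2]-.1164+.086); flange(s)
E
```

```text
t 9.78 p [0.5235 0.2069 0.1852] jaw yaw 113.97 F [-0.49 -0.16 -2.5 ] w 0.0162 q [-0.51  0.47  0.07  2.03 -0.05  0.64  1.59]
shift start-frame mm [25.3  0.3  0.2] end-frame mm [25.2  0.3  0.2] turn deg [-0.03 -0.   -0.06]
wrist
bar 3627 [0.5229 0.2069] [0.099 0.022] 20.7 line yaw 21.2 z 0.1541
flange [0.5231 0.2069] [0.0925 0.0922] 20.52 z 0.0724
```

Request:
move_arm:
  motion:
    - [0.003,0,0,0,0,0,0.01]
    - [0.003,0,0,0,0,0,0.01]
    - [0.003,0,0,0,0,0,0.01]
    - [0.003,0,0,0,0,0,0.01]
    - [0.003,0,0,0,0,0,0.01]
    - [0.003,0,0,0,0,0,0.01]
    - [0.003,0,0,0,0,0,0.01]
    - [0.003,0,0,0,0,0,0.01]
    - [0.003,0,0,0,0,0,0.01]
    - [0,0,0,0,0,0,0.01]

```text
t: 10.67
ee_pos: [0.5234, 0.2069, 0.1581]
ee_rot: [-0.593, 0.386, 0.593, 0.385]
wrist_force: [-0.4, 0.0, -2.2]
gripper_width: 0.0163
```

Request:
move_arm:
  motion:
    - [0.0015,0,0,0,0,0,0.01]
    - [0,0,0,0,0,0,0.01]
    - [0,0,0,0,0,0,0.01]

```text
t: 10.92
ee_pos: [0.5239, 0.2071, 0.1573]
ee_rot: [0.593, -0.385, -0.593, -0.385]
wrist_force: [-1.0, 0.1, -2.4]
gripper_width: 0.0162
```

```bash
python3 - <<'E'
from h import *
plan([.5231,.2069,.156],114)
a=get_state()['ee_pos']
for n in('wrist',):
    s=snap(n,n[0]+'8'); print(n); bar(s,a[:2],a[2]-.1164+.086); flange(s)
E
```

```text
t 10.92 p [0.5239 0.2071 0.1573] jaw yaw 113.97 F [-0.97  0.08 -2.38] w 0.0162 q [-0.5   0.52  0.06  2.05 -0.06  0.58  1.59]
shift start-frame mm [1.3 0.8 0.2] end-frame mm [1.3 0.8 0.2] turn deg [-0.03 -0.    0.01]
wrist
bar 3622 [0.5236 0.2072] [0.1   0.022] 20.7 line yaw 21.2 z 0.1263
flange [0.5232 0.2069] [0.0926 0.0924] 20.55 z 0.0724
```

Request:
move_arm:
  motion:
    - [0.001,0,0,0,0,0,0.01]
    - [0,0,0,0,0,0,0.01]
    - [0,0,0,0,0,0,0.03]
    - [0,0,0,0,0,0,0.05]
    - [0,0,0,0,0,0,0.05]
    - [0,0,0,0,0,0,0.05]
    - [0,0,0,0,0,0,0.05]
    - [0,0,0,0,0,0,0.05]

```text
t: 11.63
ee_pos: [0.5239, 0.2071, 0.1565]
ee_rot: [0.593, -0.385, -0.593, -0.385]
wrist_force: [0.5, -0.5, -0.6]
gripper_width: 0.0502
```

```bash
python3 - <<'E'
from h import *
plan([.5231,.2069,.120],110.6)
a=get_state()['ee_pos']
for n in('wrist',):
    s=snap(n,n[0]+'9'); print(n); bar(s,a[:2],.125); flange(s)
P=pts(s).reshape(-1,3); m=(np.hypot(P[:,0]-.5231,P[:,1]-.207)<.02)&(P[:,2]>.15)&(P[:,2]<.172); print(m.sum(),P[m].mean(0),np.median(P[m],0), cv2.minAreaRect(P[m][:,:2].astype(np.float32)))
E
```

```text
t 11.63 p [0.5239 0.2071 0.1565] jaw yaw 113.97 F [ 0.49 -0.49 -0.58] w 0.0502 q [-0.5   0.52  0.06  2.05 -0.06  0.58  1.59]
shift start-frame mm [36.5  0.9  0.1] end-frame mm [36.5  0.9  0.1] turn deg [3.37 0.   0.03]
wrist
bar 3819 [0.5231 0.2074] [0.1   0.022] 20.6 line yaw 19.9 z 0.1247
flange [0.5232 0.207 ] [0.0928 0.0924] 20.59 z 0.0724
1538 [0.52072665 0.20609377 0.16457895] [0.52009974 0.20598915 0.16726908] ((0.522783637046814, 0.20705363154411316), (0.017547201365232468, 0.017293669283390045), 65.12955474853516)
```

Request:
move_arm:
  motion:
    - [0,0.0008,0,3.4,0,0,0.05]
    - [0.005,0,0,0,0,0,0.05]
    - [0.008,0,0,0,0,0,0.05]
    - [0.008,0,0,0,0,0,0.05]
    - [0.008,0,0,0,0,0,0.05]
    - [0.007,0,0,0,0,0,0.05]
    - [0.0035,0,0,0,0,0,0.05]
    - [0,0,0,0,0,0,0.05]
    - [0,0,0,0,0,0,0.015]
    - [0,0,0,0,0,0,0.015]
    - [0,0,0,0,0,0,0.015]
    - [0,0,0,0,0,0,0.015]
    - [0,0,0,0,0,0,0.015]
    - [0,0,0,0,0,0,0.015]

```text
t: 12.85
ee_pos: [0.5233, 0.2069, 0.1173]
ee_rot: [0.581, -0.402, -0.581, -0.403]
wrist_force: [-0.6, 0.1, 1.8]
gripper_width: 0.0209
```

```bash
python3 - <<'E'
from h import *
plan([.5231,.2069,.117],110.6)
s=snap('wrist','w10'); bar(s,(.523,.207),.125); flange(s)
E
```

```text
t 12.85 p [0.5233 0.2069 0.1173] jaw yaw 110.58 F [-0.62  0.14  1.79] w 0.0209 q [-0.51  0.58  0.07  2.07 -0.08  0.49  1.55]
shift start-frame mm [0.3 0.2 0. ] end-frame mm [0.3 0.2 0. ] turn deg [-0.02  0.01  0.05]
bar 5609 [0.5035 0.205 ] [0.061 0.042] 9.4 line yaw 20.9 z 0.1247
flange [0.518  0.2048] [0.082  0.0924] 20.8 z 0.0724
```

Request:
move_arm:
  motion:
    - [0.001,0,0,0,0,0,0.015]
    - [0.001,0,0,0,0,0,0.015]
    - [0.001,0,0,0,0,0,0.015]
    - [0,0,0,0,0,0,0.015]
    - [0,0,0,0,0,0,0.015]

```text
t: 13.32
ee_pos: [0.5234, 0.207, 0.1143]
ee_rot: [0.581, -0.402, -0.581, -0.403]
wrist_force: [-1.0, -0.1, 6.4]
gripper_width: 0.0209
```

Request:
move_arm:
  motion:
    - [0.001,0,0,0,0,0,0.015]
    - [0,0,0,0,0,0,0.015]
    - [0,0,0,0,0,0,0.015]

```text
t: 13.57
ee_pos: [0.5236, 0.207, 0.1142]
ee_rot: [0.581, -0.402, -0.581, -0.403]
wrist_force: [-2.6, -0.5, 13.1]
gripper_width: 0.0211
```

Request:
move_arm:
  motion:
    - [0.0003,0,0,2,0,0,0.015]
    - [0,0,0,4,0,0,0.015]
    - [0,0,0,4,0,0,0.015]
    - [0,0,0,4,0,0,0.015]
    - [0,0,0,4,0,0,0.015]
    - [0,0,0,2,0,0,0.015]
    - [0,0,0,0,0,0,0.015]

```text
t: 14.15
ee_pos: [0.5237, 0.2069, 0.1142]
ee_rot: [0.502, -0.497, -0.502, -0.498]
wrist_force: [-2.5, -0.3, 15.7]
gripper_width: 0.021
```

```bash
python3 - <<'E'
from h import *
plan([.5234,.2069,.114],110.6-80); print(get_state()['ft_torque'])
s=snap('wrist','w11'); flange(s,z0=.071); flange(snap('scene','s11'),z0=.073); flange(snap('side','d11'),z0=.071)
E
```

```text
t 14.15 p [0.5237 0.2069 0.1142] jaw yaw 90.49 F [-2.52 -0.27 15.68] w 0.021 q [-0.58  0.59  0.16  2.08 -0.19  0.49  1.31]
shift start-frame mm [0.2 0.3 0. ] end-frame mm [ 0.2  0.2 -0.3] turn deg [5.989e+01 7.000e-02 4.000e-02]
[-0.1926464   0.64019828 -0.01370625]
flange [0.5232 0.2065] [0.0925 0.0926] 20.43 z 0.0694
flange [0.5216 0.1945] [0.0959 0.124 ] 78.26 z 0.072
flange [0.5253 0.196 ] [0.0951 0.1151] 20.2 z 0.0695
```

The plug stays at 20.4° while the bar turned 20°, pressed with 15.7 N. I continue the turn.

Request:
move_arm:
  motion:
    - [0,0,0,2,0,0,0.015]
    - [0,0,0,4,0,0,0.015]
    - [0,0,0,4,0,0,0.015]
    - [0,0,0,4,0,0,0.015]
    - [0,0,0,4,0,0,0.015]
    - [0,0,0,4,0,0,0.015]
    - [0,0,0,4,0,0,0.015]
    - [0,0,0,4,0,0,0.015]
    - [0,0,0,4,0,0,0.015]
    - [0,0,0,4,0,0,0.015]
    - [0,0,0,4,0,0,0.015]
    - [0,0,0,4,0,0,0.015]
    - [0,0,0,4,0,0,0.015]
    - [0,0,0,4,0,0,0.015]
    - [0,0,0,2,0,0,0.015]
    - [0,0,0,0,0,0,0.015]
    - [0,0,0,0,0,0,0.015]

```text
t: 15.72
ee_pos: [0.5236, 0.2064, 0.1141]
ee_rot: [-0.21, 0.675, 0.21, 0.676]
wrist_force: [-2.0, -1.4, 16.7]
gripper_width: 0.0207
```

```bash
python3 - <<'E'
from h import *
plan([.5234,.2069,.114],110.6-80); print(get_state()['ft_torque'])
s=snap('wrist','w12'); flange(s,z0=.071); bar(s,(.523,.207),.122)
E
```

```text
t 15.72 p [0.5236 0.2064 0.1141] jaw yaw 34.53 F [-2.03 -1.38 16.72] w 0.0207 q [-0.76  0.63  0.43  2.08 -0.5   0.53  0.64]
shift start-frame mm [0.1 0.5 0.1] end-frame mm [0.1 0.5 0. ] turn deg [ 3.93  0.06 -0.02]
[-0.29089613  0.7682594  -0.06035512]
flange [0.5231 0.2064] [0.0925 0.0926] 20.71 z 0.0694
bar 5637 [0.5165 0.2236] [0.046 0.062] 16.2 line yaw -55.3 z 0.1216
```

Request:
move_arm:
  motion:
    - [0,0,0,2,0,0,0.015]
    - [0,0,0,2,0,0,0.015]
    - [0,0,0,0.5,0,0,0.015]
    - [0,0,0,0,0,0,0.015]
    - [0,0,0,0,0,0,0.015]

```text
t: 16.18
ee_pos: [0.5236, 0.2064, 0.1141]
ee_rot: [-0.183, 0.683, 0.184, 0.683]
wrist_force: [-3.1, -1.3, 16.2]
gripper_width: 0.0211
```

```bash
python3 - <<'E'
from h import *
plan([.5234,.2069,.174],110.6-80); print(get_state()['ft_torque'])
s=snap('wrist','w13'); flange(s,z0=.071); bar(s,(.523,.207),.122)
E
```

```text
t 16.18 p [0.5236 0.2064 0.1141] jaw yaw 30.06 F [-3.15 -1.32 16.21] w 0.0211 q [-0.78  0.63  0.45  2.09 -0.53  0.54  0.59]
shift start-frame mm [-59.9   0.6   0.1] end-frame mm [-59.9   0.5   0. ] turn deg [-0.54  0.06 -0.03]
[-0.31483437  0.76293491  0.04962027]
flange [0.523 0.207] [0.0925 0.0911] 20.63 z 0.0694
bar 5628 [0.5179 0.2241] [0.046 0.062] 11.9 line yaw -59.6 z 0.1216
```

Request:
move_arm:
  motion:
    - [-0.002,0,0,0,0,0,0.015]
    - [-0.003,0,0,0,0,0,0.015]
    - [-0.003,0,0,0,0,0,0.015]
    - [-0.004,0,0,0,0,0,0.015]
    - [-0.004,0,0,0,0,0,0.015]
    - [0,0,0,0,0,0,0.015]
    - [0,0,0,0,0,0,0.015]

```text
t: 16.82
ee_pos: [0.5225, 0.2067, 0.1281]
ee_rot: [-0.184, 0.683, 0.183, 0.683]
wrist_force: [0.3, -0.2, -6.5]
gripper_width: 0.0208
```

```bash
python3 - <<'E'
from h import *
plan([.5234,.2069,.174],110.6-80); print(get_state()['ft_torque'])
s=snap('wrist','w14'); flange(s,z0=.081); bar(s,(.523,.207),.137)
E
```

```text
t 16.82 p [0.5225 0.2067 0.1281] jaw yaw 30.09 F [ 0.34 -0.16 -6.52] w 0.0208 q [-0.79  0.61  0.47  2.08 -0.51  0.57  0.57]
shift start-frame mm [-45.9  -0.3   0.8] end-frame mm [-45.9  -0.3   0.9] turn deg [-0.51 -0.06  0.  ]
[ 0.01153943  0.02974438 -0.02890185]
flange [0.5234 0.2066] [0.0925 0.0924] 20.45 z 0.0796
bar 5627 [0.5167 0.2244] [0.046 0.062] 11.9 line yaw -59.5 z 0.1355
```

Request:
move_arm:
  motion:
    - [-0.003,0,0,0,0,0,0.015]
    - [-0.005,0,0,0,0,0,0.015]
    - [-0.005,0,0,0,0,0,0.015]
    - [-0.005,0,0,0,0,0,0.015]
    - [-0.005,0,0,0,0,0,0.015]
    - [-0.005,0,0,0,0,0,0.015]
    - [-0.005,0,0,0,0,0,0.015]
    - [-0.005,0,0,0,0,0,0.015]
    - [-0.006,0,0,0,0,0,0.015]
    - [-0.006,0,0,0,0,0,0.015]
    - [-0.006,0,0,0,0,0,0.015]
    - [-0.006,0,0,0,0,0,0.015]
    - [-0.006,0,0,0,0,0,0.015]
    - [-0.006,0,0,0,0,0,0.015]
    - [-0.006,0,0,0,0,0,0.015]
    - [-0.006,0,0,0,0,0,0.015]
    - [-0.005,0,0,0,0,0,0.015]
    - [-0.004,0,0,0,0,0,0.015]
    - [0,0,0,0,0,0,0.015]
    - [0,0,0,0,0,0,0.015]

```text
t: 18.53
ee_pos: [0.5231, 0.2068, 0.2237]
ee_rot: [-0.183, 0.683, 0.184, 0.683]
wrist_force: [0.3, -0.7, -7.0]
gripper_width: 0.0207
```

```bash
python3 - <<'E'
from h import *
plan([.4905,-.2765,.223],30.1)
s=snap('wrist','w15'); flange(s,z0=.174); bar(s,(.523,.207),.23)
b=snap('scene','s15'); cv2.imwrite('pics/v15.png',np.hstack([cv2.resize(b['img'][120:280,180:340],(400,400)),cv2.resize(s['img'],(400,300),)[:,:].repeat(1,0) if 0 else cv2.resize(s['img'],(400,400))])[:,:,::-1])
E
```

```text
t 18.53 p [0.5231 0.2068 0.2237] jaw yaw 30.08 F [ 0.31 -0.69 -7.04] w 0.0207 q [-0.89  0.48  0.6   2.02 -0.39  0.75  0.47]
shift start-frame mm [   0.6 -401.9 -270.4] end-frame mm [   0.7 -401.8 -270.6] turn deg [-0.02  0.02  0.  ]
flange [0.5242 0.2068] [0.0927 0.0926] 20.61 z 0.1752
bar 5584 [0.5171 0.2249] [0.046 0.061] 12.0 line yaw -59.6 z 0.231
```

View pics/v15.png

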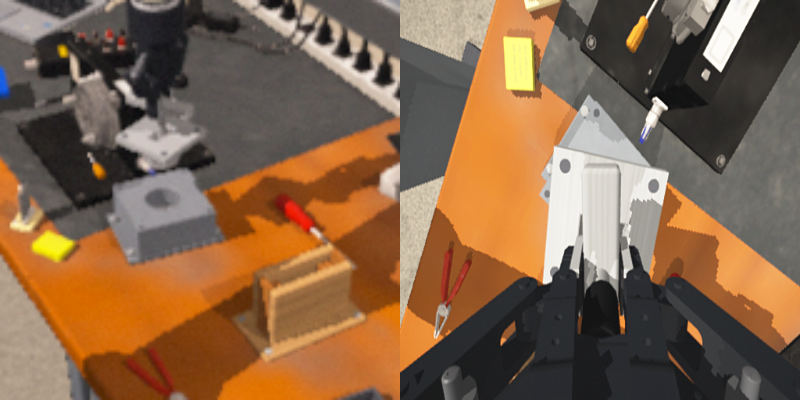

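The scene view shows the plug hanging upright above the open bore, with the bar across it. I carry it over to the tray.

Request:
move_arm:
  motion:
    - [0,-0.003,-0.002,0,0,0,0.015]
    - [0,-0.006,-0.004,0,0,0,0.015]
    - [0,-0.009,-0.006,0,0,0,0.015]
    - [0,-0.012,-0.008,0,0,0,0.015]
    - [0,-0.015,-0.01,0,0,0,0.015]
    - [0,-0.018,-0.012,0,0,0,0.015]
    - [0,-0.018,-0.012,0,0,0,0.015]
    - [0,-0.018,-0.012,0,0,0,0.015]
    - [0,-0.018,-0.012,0,0,0,0.015]
    - [0,-0.018,-0.012,0,0,0,0.015]
    - [0,-0.018,-0.012,0,0,0,0.015]
    - [0,-0.018,-0.012,0,0,0,0.015]
    - [0,-0.018,-0.012,0,0,0,0.015]
    - [0,-0.018,-0.012,0,0,0,0.015]
    - [0,-0.018,-0.012,0,0,0,0.015]
    - [0,-0.018,-0.012,0,0,0,0.015]
    - [0,-0.018,-0.012,0,0,0,0.015]
    - [0,-0.018,-0.012,0,0,0,0.015]
    - [0,-0.018,-0.012,0,0,0,0.015]
    - [0,-0.018,-0.012,0,0,0,0.015]

```text
t: 20.3
ee_pos: [0.4976, -0.1739, 0.2237]
ee_rot: [-0.183, 0.683, 0.183, 0.683]
wrist_force: [0.7, 0.6, -5.6]
gripper_width: 0.0208
```

Request:
move_arm:
  motion:
    - [0,-0.018,-0.012,0,0,0,0.015]
    - [0,-0.018,-0.012,0,0,0,0.015]
    - [0,-0.016,-0.011,0,0,0,0.015]
    - [0,-0.013,-0.009,0,0,0,0.015]
    - [0,-0.01,-0.007,0,0,0,0.015]
    - [0,-0.007,-0.005,0,0,0,0.015]
    - [0,-0.004,-0.0025,0,0,0,0.015]
    - [0,0,0,0,0,0,0.015]
    - [0,0,0,0,0,0,0.015]
    - [0,0,0,0,0,0,0.015]

```text
t: 21.13
ee_pos: [0.4918, -0.2734, 0.2232]
ee_rot: [-0.184, 0.683, 0.185, 0.683]
wrist_force: [0.8, -0.2, -6.0]
gripper_width: 0.0207
```

```bash
python3 - <<'E'
from h import *
plan([.4905,-.2765,.223],30.1)
for n in('wrist','scene'):
    s=snap(n,n[0]+'16'); a=get_state()['ee_pos']; flange(s,c=a[:2],z0=.174); 
    P=pts(s).reshape(-1,3); C=s['img'].reshape(-1,3).astype(int)
    m=(np.hypot(P[:,0]-.4905,P[:,1]+.2765)<.12)&(abs(P[:,2]-.021)<.007)&(C[:,0]<120); r=cv2.minAreaRect(P[m][:,:2].astype(np.float32)); print('rim',m.sum(),r)
E
```

```text
t 21.13 p [ 0.4918 -0.2734  0.2232] jaw yaw 30.18 F [ 0.78 -0.18 -6.01] w 0.0207 q [ 0.    0.48  0.58  2.02 -0.38  0.75  1.34]
shift start-frame mm [ 0.2 -2.  -2.7] end-frame mm [ 0.2 -2.  -2.7] turn deg [ 0.08  0.01 -0.09]
flange [ 0.4928 -0.2735] [0.0926 0.0931] 20.73 z 0.1748
rim 921 ((0.4881533682346344, -0.2758336663246155), (0.1481165736913681, 0.14260055124759674), 81.45598602294922)
flange [ 0.491  -0.2716] [0.0936 0.0937] 20.84 z 0.1773
rim 421 ((0.4909888505935669, -0.2761382460594177), (0.15051324665546417, 0.15216542780399323), 81.18484497070312)
```

Request:
move_arm:
  motion:
    - [0.003,-0.002,-0.0025,0,0,0,0.015]
    - [0.007,0,0,0,0,0,0.015]
    - [0.01,0,0,0,0,0,0.015]
    - [0.01,0,0,0,0,0,0.015]
    - [0.01,0,0,0,0,0,0.015]
    - [0.01,0,0,0,0,0,0.015]
    - [0.01,0,0,0,0,0,0.015]
    - [0.01,0,0,0,0,0,0.015]
    - [0.01,0,0,0,0,0,0.015]
    - [0.01,0,0,0,0,0,0.015]
    - [0.01,0,0,0,0,0,0.015]
    - [0.008,0,0,0,0,0,0.015]
    - [0.006,0,0,0,0,0,0.015]
    - [0.004,0,0,0,0,0,0.015]
    - [0.002,0,0,0,0,0,0.015]
    - [0,0,0,0,0,0,0.015]
    - [0,0,0,0,0,0,0.015]

```text
t: 22.65
ee_pos: [0.4907, -0.2781, 0.1037]
ee_rot: [-0.184, 0.683, 0.183, 0.683]
wrist_force: [0.1, -0.6, -5.9]
gripper_width: 0.0207
```

```bash
python3 - <<'E'
from h import *
plan([.4905,-.2765,.095],30.1)
s=snap('wrist','w17'); flange(s,c=(.4905,-.2765),z0=.055)
E
```

```text
t 22.65 p [ 0.4907 -0.2781  0.1037] jaw yaw 30.07 F [ 0.12 -0.59 -5.86] w 0.0207 q [ 0.13  0.64  0.43  2.09 -0.53  0.52  1.48]
shift start-frame mm [8.7 1.5 0.6] end-frame mm [8.7 1.5 0.6] turn deg [-0.03  0.02  0.03]
flange [ 0.4917 -0.2777] [0.0926 0.0922] 20.55 z 0.0553
```

Request:
move_arm:
  motion:
    - [0.002,0,0,0,0,0,0.015]
    - [0.002,0,0,0,0,0,0.015]
    - [0.001,0,0,0,0,0,0.015]
    - [0.001,0,0,0,0,0,0.015]
    - [0.001,0,0,0,0,0,0.015]
    - [0.001,0,0,0,0,0,0.015]
    - [0,0,0,0,0,0,0.015]
    - [0,0,0,0,0,0,0.015]

```text
t: 23.37
ee_pos: [0.4908, -0.2781, 0.0958]
ee_rot: [-0.184, 0.683, 0.183, 0.683]
wrist_force: [0.2, -0.7, -4.4]
gripper_width: 0.0207
```

```bash
python3 - <<'E'
from h import *
plan([.4905,-.2765,.095],30.1)
s=snap('wrist','w18'); flange(s,c=(.4905,-.2765),z0=.05)
E
```

```text
t 23.37 p [ 0.4908 -0.2781  0.0958] jaw yaw 30.07 F [ 0.15 -0.7  -4.35] w 0.0207 q [ 0.14  0.66  0.42  2.09 -0.54  0.5   1.49]
shift start-frame mm [0.8 1.6 0.6] end-frame mm [0.8 1.6 0.6] turn deg [-0.03  0.02  0.04]
flange [ 0.4917 -0.2773] [0.0929 0.092 ] 20.44 z 0.0484
```

Request:
move_arm:
  motion:
    - [0.001,0,0,0,0,0,0.015]
    - [0.001,0,0,0,0,0,0.015]
    - [0,0,0,0,0,0,0.015]
    - [0,0,0,0,0,0,0.015]

```text
t: 23.75
ee_pos: [0.4905, -0.2778, 0.0935]
ee_rot: [-0.183, 0.683, 0.183, 0.683]
wrist_force: [0.4, -0.3, -3.2]
gripper_width: 0.0209
```

Request:
move_arm:
  motion:
    - [0.0007,0,0,0,0,0,0.015]
    - [0,0,0,0,0,0,0.015]
    - [0,0,0,0,0,0,0.015]
    - [0,0,0,0,0,0,0.015]

```text
t: 24.08
ee_pos: [0.4906, -0.2779, 0.0933]
ee_rot: [-0.183, 0.683, 0.183, 0.683]
wrist_force: [-0.7, 0.1, 4.0]
gripper_width: 0.021
```

The puller is seated. I let go and rise straight up.

Request:
move_arm:
  motion:
    - [0,0,0,0,0,0,0.03]
    - [0,0,0,0,0,0,0.05]
    - [0,0,0,0,0,0,0.05]
    - [0,0,0,0,0,0,0.05]
    - [0,0,0,0,0,0,0.05]
    - [0,0,0,0,0,0,0.05]
    - [-0.005,0,0,0,0,0,0.05]
    - [-0.01,0,0,0,0,0,0.05]
    - [-0.015,0,0,0,0,0,0.05]
    - [-0.02,0,0,0,0,0,0.05]
    - [-0.02,0,0,0,0,0,0.05]
    - [-0.02,0,0,0,0,0,0.05]
    - [-0.02,0,0,0,0,0,0.05]
    - [-0.02,0,0,0,0,0,0.05]
    - [-0.02,0,0,0,0,0,0.05]
    - [-0.01,0,0,0,0,0,0.05]
    - [0,0,0,0,0,0,0.05]
    - [0,0,0,0,0,0,0.05]
    - [0,0,0,0,0,0,0.05]

```text
t: 25.67
ee_pos: [0.4899, -0.2772, 0.252]
ee_rot: [-0.183, 0.683, 0.184, 0.682]
wrist_force: [-0.8, 0.5, 0.2]
gripper_width: 0.0501
```

```bash
python3 - <<'E'
from h import *
plan([.4905,-.2765,.095],30.1)
s=snap('wrist','w19'); flange(s,c=(.4905,-.2765),z0=.05); bar(s,(.4905,-.2775),.1015)
b=snap('scene','s19'); cv2.imwrite('pics/v19.png',np.hstack([cv2.resize(b['img'][170:350,200:440],(400,300)),cv2.resize(s['img'],(400,300))])[:,:,::-1])
E
```

```text
t 25.67 p [ 0.4899 -0.2772  0.252 ] jaw yaw 30.09 F [-0.85  0.5   0.2 ] w 0.0501 q [-0.02  0.44  0.61  1.99 -0.35  0.81  1.32]
shift start-frame mm [157.   0.   1.] end-frame mm [157.    0.3   0.9] turn deg [-0.01 -0.05 -0.09]
flange [ 0.4918 -0.2775] [0.0923 0.0921] 20.42 z 0.0484
bar 1612 [ 0.4915 -0.2776] [0.022 0.099] 29.6 line yaw -60.0 z 0.1007
```

View pics/v19.png

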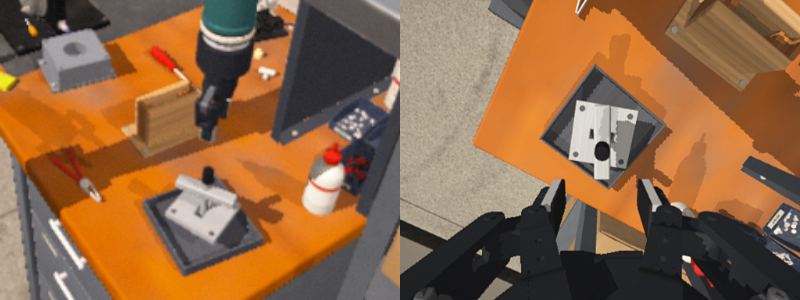

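The plug stands in the tray with the puller locked across the slot (bar at (603,140) in the right half). The gripper is clear, and the screwdriver, pliers and bottle are where they were.

```bash
python3 -c "
from station import *
print(finish_job())"
```

```text
the job is handed in; nothing more can be done
None
```

The plug is standing upright in the steel tray with the puller locked in it, and the job is handed in at about 26 s of the 70 s allowed. `finish_job()` gives no verdict, so the results below are my own checks.

- **Placing the puller:** I carried it by the knob and stood it in the slot. The bar was within about 1° of the slot and less than 1 mm off. I opened the fingers fully clear of it before gripping again.
- **Locking:** I took it by the cross bar, pressed down with 13–17 N and turned it clockwise by about 80°. The plug stayed at 20.6° throughout, so it did not spin along. The measured wrist moment showed no clear rise at the stop, so I judged it by the angle.
- **Lifting and placing:** The plug came straight up out of the bore, with the wrist force showing about 6.5 N of weight, and I set it down in the tray.

After letting go:
- **Position:** The flange is level at z = 0.048 m and within about 2 mm of the tray's centre.
- **Lock angle:** The bar is 80° (1.40 rad) from the slot and looks upright.
- **Clearance:** The gripper is well clear above.
- **Bystanders:** The screwdriver, pliers and bottle look unmoved in the last picture; I checked these by eye, not by measurement.

Coarser fits from the scene and side cameras gave bar angles up to 4° different and flange centres up to about 12 mm off where the gripper or puller hid part of the plug. I relied on the wrist camera for those, and no check failed.

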